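# Draw the lock bolt of an analyser deck with the service hook

## Robot

A 7-joint arm with a two-finger parallel gripper is mounted at the origin on the work surface. World frame = base frame: x ahead of the robot, y to its left, z up, the work surface at z = 0. Lengths are in m, angles in rad, forces in N, time in s.
With the tool pointing down it reaches from about 0.4 to 0.875 m from the base axis. Payload 19.3 kg.
Tool frame: the origin (TCP) lies at the very end of the fingers, on their centre line; the grasp point (between the pads) lies 19 mm behind it; z points along the fingers, x is the direction in which the jaws open and shut, and the axes are right-handed (so a half turn about z gives the same grasp; the last joint's range is limited). The gripper opens to 85 mm and grips with 20 to 120 N. Pads are 22 mm wide; open, the fingers measure 114 mm over their backs; the gripper's body (76 mm by 85 mm) begins 54 mm behind the grasp point. The pads swing forward as they close: fully open they stand 13 mm farther back than shut.
Start: joints at [1.245, 0.521, -0.036, 1.599, 0.021, 1.021, -0.113], TCP at [0.158, -0.605, 0.231] pointing down, gripper open.
Joint ranges: [-2.91, 2.91], [-0.3, 2.13], [-1.5, 1.42], [0.17, 2.43], [-1.26, 4.41], [0.16, 1.93], [-2.52, 2.52]. Speed limits (rad/s): [1.89, 1.89, 2.39, 2.39, 3.01, 3.01, 3.01].

## Interface

Orientations are given as [roll, pitch, yaw] about the fixed x, y, z axes, in that order (R = Rz(yaw) Ry(pitch) Rx(roll)).
In Python, from workcell import bot gives the robot as it stands.
- The arm moves only by the tool jog_arm, never from a script. Its argument "increments" is a list of rows, each an object of numbers: "wx", "wy", "wz": the turn, a rotation vector about the tool's x, y, z in degrees; "x", "y", "z": the shift along the tool's x, y, z in cm; "claw": the opening in per cent of the stroke, from 0 (shut) to 100 (fully open). A call has 1 to 10 rows; each row is the pose to reach, as a shift and turn from the pose measured when the call began, along the tool's axes at that moment; what a row does not reach only later rows make up. A row lasts 1/8 s, in which the tool goes at most 62.5 mm and 10.7 degrees, less where a joint would pass 70% of its speed; a pose out of reach is approached as far as the arm can. A call with a gripper value outside its range is refused whole. The fingers move at their own pace and stop on an object; "squeeze" is the grip in N (left out, the last holds). Time passes only in rows, so rows that repeat a pose let the fingers close. It gives the time, the measured TCP pose, the force and the opening at its end, in the units of the state.
- bot.observe(): the state, without advancing time (a new reading comes with each control period).
- bot.grab_frame(name): name is "scene" or "top" or "wrist"; returns a dict with "pixels" (384x512x3 uint8, red, green, blue), "fov_y" (degrees; the focal length in pixels is half the picture's height over the tangent of half this angle, whatever the lens; pixels are square), "cx", "cy" (the principal point, pixels), "origin" and "orientation" of the camera in the world. Camera axes: x right, y down, z forward; pixel columns grow to the right and rows downward; lengths in m; the calibration is good to about 2 mm. A picture is of the moment at which its call begins. There is no depth.
- bot.job_done(): hands the job in, once; it reports no verdict.
The state is a dict: "clock": time; "qpos": joint angles; "qd": joint speeds; "joint_efforts": joint torques, N m; "position": TCP position; "tool_rot": TCP orientation; "force": force on the tool from outside, world axes, zero at the start; "moment": the same for the moment, N m; "grip_width": finger opening in m.
Only numpy, scipy, OpenCV 4.12 (cv2) and the standard library are available. Lean on these libraries where they do the work, as an engineer would, in place of code of your own. Each camera call takes 0.05 s, during which the arm holds its last target.

## Task

Take the service hook from its fork stand, reach it down the deep well of the analyser deck, catch the red pull of the lock bolt and draw the bolt up until you feel it come firmly against its stop, and hold a steady pull of about 15 N on it for a moment, never wrenching it. Leave the bolt drawn up and hang the hook back in its fork stand as it was. Touch the bolt with nothing but the hook, and leave the bottle, jar and tip box alone.

Things in the scene. Friction and masses are not known exactly. Their poses are not given: they have to be found in the camera images.
- well_mouth (a point): Centre of the mouth of the service well in the fixed white analyser deck, level with its flat top (z = 150 mm); axes of the deck, whose place and yaw vary: x away from the robot at yaw 0, z up. The well is 110 mm (x) by 70 mm (y) inside, 146 mm deep to its black floor. The deck spans x -85 to +245, y -240 to +100 mm from this point.
- bolt_bar (a point): Middle of the red cross bar of the lock bolt's U-shaped pull, down in the well, 17 mm beyond the well's centre in x, 50 mm above the bench with the bolt down; deck axes. Round bar 10 mm thick, 44 mm long along y; arms at its ends run 30 mm in +x to a steel slider on the back wall, leaving an open gap 25 (x) by 34 (y) mm. Before it (-x) 67 mm are free.
- lock_bolt (a joint): Lift of the lock bolt in m: 0 fully down, growing upwards; starts at 0 to 5 mm and stays where it is left. Sliding takes 5 to 7 N. A hidden stop ends the travel somewhere between 22 and 38 mm, different on each machine, only to be felt: a pull clearly above 10 N means that it is against the stop. Over 45 N bends it.
- hook_grip (a point): Centre of the loose service hook's yellow handle, gripped from above across y: 60 (x) by 18 (y) mm, 16 mm up and 28 mm down from here; a dark flange 44 by 44 by 5 mm under it. Below hangs a steel rod 8 mm thick at x = -14 mm, ending in a J whose foot runs to x = +14 mm and turns up. J's underside 175 mm below this point. Hook axes: x from rod to tip, z up. 0.14 kg.
- hook_seat (a point): Seat of the hook's J: top of its foot midway between rod and upturned tip, 167 mm straight below hook_grip. 20 mm clear between rod and tip; the foot's underside is 8 mm below this point, the tip ends 12 mm above it. A bar hanging in the J has its middle 5 mm above this point.
- stand: Blue fork stand, fixed, place and yaw vary; origin on the bench under the hanging place. Prongs along x (-40 to +75 mm), tops at 172 mm, slot 16 mm wide, open to -x; lips at the ends and a cross piece at x = 34 mm stand 6 mm higher, 62 mm apart; upright at x = 53 to 75. Hook hung: flange on the prongs between lips and cross piece, handle centre at x = y = 0, z = 205 mm, axes as the stand's.
- reagent_mid (a point): Bystander: centre of the white reagent bottle with a green cap, 64 mm across, 120 mm high.
- jar_mid (a point): Bystander: centre of the amber jar with a blue lid, 68 mm across, 85 mm high.
- tip_box_mid (a point): Bystander: centre of the blue and white pipette tip box, 85 by 120 by 65 mm, standing on the deck beside the well.
Not all that is in view belongs to the job. Of the things like the part that bears hook_grip, leave any that is orange; of the rest the smaller one is meant.

How it is judged:
By the outcome, as a careful person would: the job done as asked, in the order asked, and still so for the second after the job is handed in, with the robot touching nothing.
It also fails if it takes over 58 s, if anything falls off the work surface, if the arm or the gripper's body presses on something with over 40 N, if the wrist force passes 120 N, or if a joint passes its speed limit or range.

## Working session

There is one attempt and no reset: what is moved stays moved. The work goes in short steps, Python scripts to look and compute and a tool call to move; the robot and the scene stay as the last step left them, time stands still between calls to the robot, and variables do not carry over. Pictures are saved under pics/ and viewed, and the job is handed in when it is done.

Besides the shell and the picture viewer there is one more tool, called after ">>>" as name([rows], argument=value, ...), one row to a line, values as JSON. jog_arm: Moves the arm, as the interface text tells. Its arguments: {"type":"object","properties":{"increments":{"type":"array","items":{"type":"object","properties":{"wx":{"type":"number"},"wy":{"type":"number"},"wz":{"type":"number"},"x":{"type":"number"},"y":{"type":"number"},"z":{"type":"number"},"claw":{"type":"number"}}}},"squeeze":{"type":"number"}},"required":["increments"]}

```bash
mkdir -p pics; ls; python3 - <<'E'
from workcell import bot
import cv2
s=bot.observe();print(s)
for n in ["scene","top","wrist"]:
    f=bot.grab_frame(n)
    cv2.imwrite(f"pics/{n}0.png",f["pixels"][:,:,::-1])
    import numpy as np
    np.savez(f"{n}0.npz",**f)
    print(n,f["fov_y"],f["cx"],f["cy"],f["origin"],f["orientation"])
E
```

```text
pics
{'clock': 0.0, 'qpos': array([ 1.2448113 ,  0.52203968, -0.03631159,  1.59998836,  0.02120317,
        1.02110396, -0.1128114 ]), 'qd': array([-0.00016287, -0.00185334,  0.00089181, -0.00026819,  0.00025989,
       -0.00101634,  0.00027963]), 'joint_efforts': array([-7.79072197e-04, -9.27136016e+01,  1.97946019e+00, -3.69934165e+01,
        1.77843153e-02,  8.23680457e-03, -7.73483634e-06]), 'position': array([ 0.15799849, -0.6043551 ,  0.23071695]), 'tool_rot': array([ 3.14149983e+00,  1.15056101e-03, -1.31504514e+00]), 'force': array([-0.37197763, -0.97482307, -0.66394035]), 'moment': array([-0.04485452, -0.0286924 ,  0.00754227]), 'grip_width': 0.08522062877802809}
scene 53.56393185523859 252.79190754943394 196.52296211717362 [ 1.24908403 -0.2624506   0.66963243] [-2.14773644 -0.01495826  1.08295194]
top 48.29823604673547 254.24092166817118 197.52221302113068 [0.31932794 0.11766023 1.48192929] [-2.9739026   0.00524242 -1.54648672]
wrist 60.879808489333165 256.66494476302006 190.8563858144966 [ 0.23993591 -0.58279394  0.3732575 ] [ 2.80843355e+00  7.31261201e-04 -1.31437022e+00]
```

View pics/scene0.png

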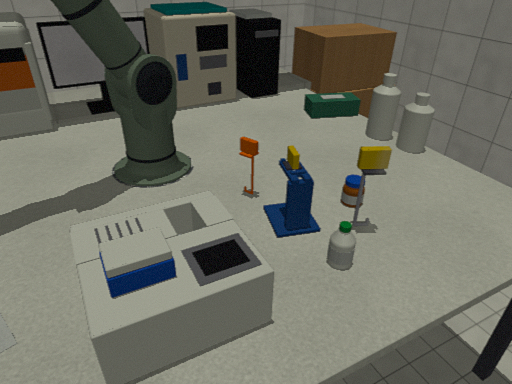

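View pics/top0.png

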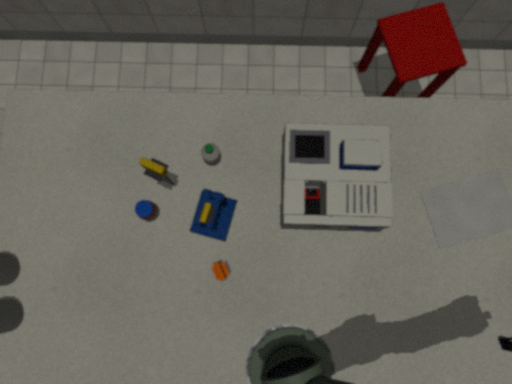

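View pics/wrist0.png

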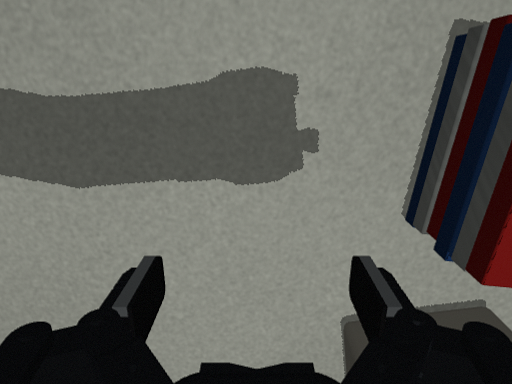

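The scene view shows the blue stand with a yellow-handled hook at (293,158), a bigger yellow hook at (374,158), an orange one at (249,147) and the deck at lower left. In the top view the stand is at (213,214), the deck at (337,176) and the red pull at (313,190). I'll zoom in.

```bash
cat > h.py <<'E'
import numpy as np, cv2
from scipy.spatial.transform import Rotation as R
def load(n): return dict(np.load(n+".npz"))
def cam(f):
    F=192/np.tan(np.radians(float(f["fov_y"]))/2)
    return F,R.from_euler("xyz",f["orientation"]).as_matrix()
def back(f,u,v,z):
    F,M=cam(f); d=M@np.array([(u-f["cx"])/F,(v-f["cy"])/F,1.]); o=f["origin"]
    return o+d*(z-o[2])/d[2]
def proj(f,P):
    F,M=cam(f); P=np.atleast_2d(P); c=(P-f["origin"])@M
    return np.c_[f["cx"]+F*c[:,0]/c[:,2], f["cy"]+F*c[:,1]/c[:,2]]
def crop(f,x0,y0,w,h,k,out):
    im=f["pixels"][y0:y0+h,x0:x0+w,::-1]
    cv2.imwrite(out,cv2.resize(im,None,fx=k,fy=k,interpolation=cv2.INTER_CUBIC))
E
python3 - <<'E'
from h import *
t=load("top0"); crop(t,270,110,135,130,5,"pics/c1.png"); crop(t,130,130,120,120,5,"pics/c2.png")
s=load("scene0"); crop(s,60,130,270,210,2.9,"pics/c3.png")
E
```

```text
(no output)
```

View pics/c1.png

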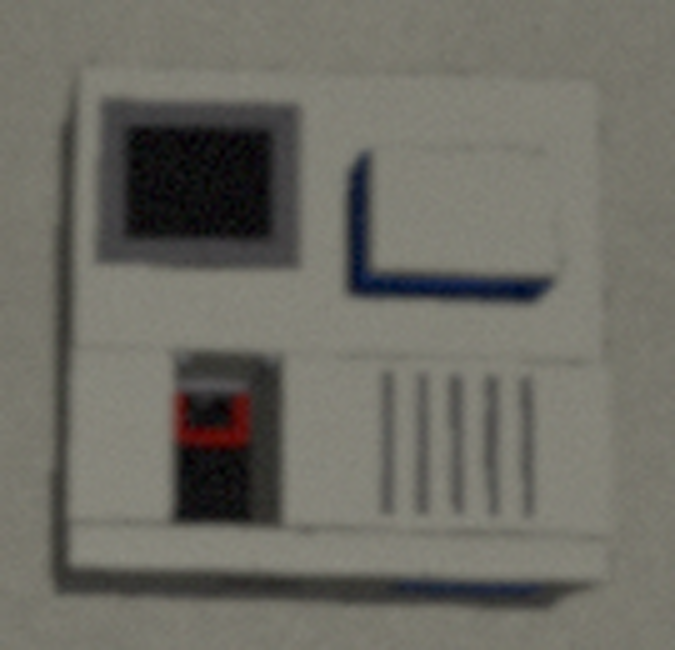

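View pics/c2.png

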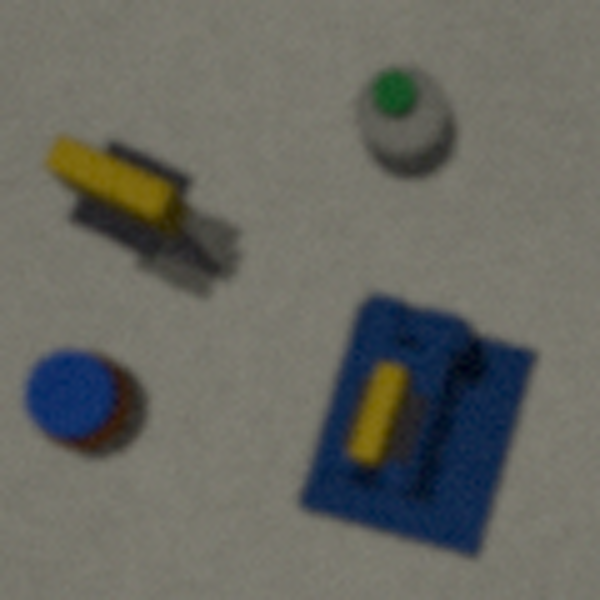

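View pics/c3.png

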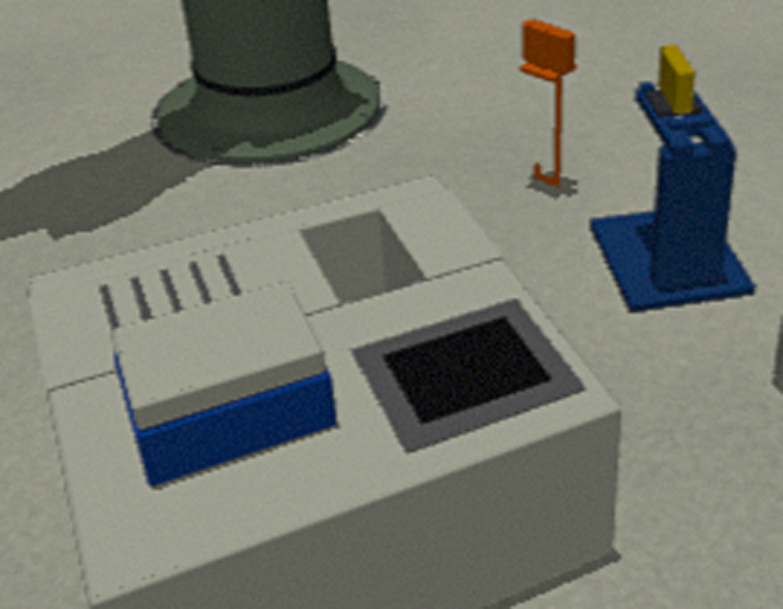

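```bash
python3 - <<'E'
from h import *
t=load("top0"); s=load("scene0")
print(proj(t,[[0,0,0],[0,0,.3]]))
f=lambda x,y,z:back(t,270+(x+.5)/5-.5,110+(y+.5)/5-.5,z)
g=lambda x,y,z:back(t,130+(x+.5)/5-.5,130+(y+.5)/5-.5,z)
for n,p in dict(TL=(177,352),TR=(283,352),BL=(175,522),BR=(280,524),dTL=(80,70),dTR=(598,84),dBR=(608,580),dBL=(68,570)).items(): print(n,f(*p,.15).round(4))
print("bar",f(213,436,.052).round(4))
for p in [(380,364),(407,364),(350,465),(376,467)]: print("handle",g(*p,.221).round(4))
for p in [(372,297),(535,352),(478,554),(302,505)]: print("base",g(*p,.01).round(4))
E
```

```text
[[290.04838889 369.45582814]
 [298.97534907 395.93063844]]
TL [ 0.6047 -0.0296  0.15  ]
TR [ 0.6063 -0.0968  0.15  ]
BL [ 0.4959 -0.0288  0.15  ]
BR [ 0.4962 -0.0945  0.15  ]
dTL [0.7904 0.0342 0.15  ]
dTR [ 0.7885 -0.3014  0.15  ]
dBR [ 0.4659 -0.2985  0.15  ]
dBL [0.4642 0.0377 0.15  ]
bar [ 0.5682 -0.0651  0.052 ]
handle [0.5144 0.2741 0.221 ]
handle [0.5148 0.258  0.221 ]
handle [0.4535 0.2893 0.221 ]
handle [0.4527 0.2738 0.221 ]
base [0.5944 0.308  0.01  ]
base [0.558  0.1927 0.01  ]
base [0.4168 0.2274 0.01  ]
base [0.4476 0.3498 0.01  ]
```

```bash
cat >> h.py <<'E'
def inc(*targets):
    from workcell import bot
    s=bot.observe(); M=R.from_euler("xyz",s["tool_rot"]).as_matrix()
    print("clk",round(s["clock"],2),"pos",s["position"].round(4),"rpy",np.degrees(s["tool_rot"]).round(2),"F",s["force"].round(1),"w",round(s["grip_width"],4))
    for (x,y,z,yaw) in targets:
        d=M.T@(np.array([x,y,z])-s["position"])*100
        T=R.from_euler("xyz",[np.pi,0,np.radians(yaw)]).as_matrix()
        w=np.degrees(R.from_matrix(M.T@T).as_rotvec())
        print("xyz cm",d.round(2),"w deg",w.round(2))
E
python3 -c "
from h import *
inc((.30,-.45,.42,-55),(.45,-.22,.42,-10),(.52,0,.42,40),(.484,.274,.30,75.5))"
```

```text
clk 0.15 pos [ 0.158  -0.6044  0.2309] rpy [ 1.800e+02  5.000e-02 -7.534e+01] F [-0.3  0.1  0.4] w 0.0856
xyz cm [-11.37 -17.64 -18.9 ] w deg [-1.000e-02  5.000e-02 -2.034e+01]
xyz cm [-29.82 -37.97 -18.89] w deg [-2.000e-02  4.000e-02 -6.534e+01]
xyz cm [-49.34 -50.31 -18.87] w deg [-5.0000e-02  3.0000e-02 -1.1534e+02]
xyz cm [-76.74 -53.76  -6.85] w deg [-6.0000e-02  2.0000e-02 -1.5084e+02]
```

>>> jog_arm([
  {"x": -2,"y": -4,"z": -6},
  {"x": -5,"y": -9,"z": -12,"wz": -8},
  {"x": -10,"y": -15,"z": -19,"wz": -18},
  {"x": -15,"y": -21,"z": -19,"wz": -28},
  {"x": -19,"y": -26,"z": -19,"wz": -38},
  {"x": -23,"y": -31,"z": -19,"wz": -48},
  {"x": -27,"y": -35,"z": -19,"wz": -58},
  {"x": -30,"y": -38,"z": -19,"wz": -65},
  {"x": -34,"y": -41,"z": -19,"wz": -75},
  {"x": -38,"y": -44,"z": -19,"wz": -85},
])

```text
schema error: expected keys wx, wy, wz, x, y, z, claw
```

```bash
python3 -c "
from h import *
inc((.52,0,.42,40),(.484,.274,.32,75.5))"
```

```text
clk 0.15 pos [ 0.158  -0.6044  0.2309] rpy [ 1.800e+02  5.000e-02 -7.534e+01] F [-0.3  0.1  0.4] w 0.0856
xyz cm [-49.34 -50.31 -18.87] w deg [-5.0000e-02  3.0000e-02 -1.1534e+02]
xyz cm [-76.75 -53.76  -8.85] w deg [-6.0000e-02  2.0000e-02 -1.5084e+02]
```

All keys are required in every row.

>>> jog_arm([
  {"x": -2,"y": -4,"z": -6,"wx": 0,"wy": 0,"wz": 0,"claw": 100},
  {"x": -5,"y": -9,"z": -12,"wx": 0,"wy": 0,"wz": -8,"claw": 100},
  {"x": -10,"y": -15,"z": -19,"wx": 0,"wy": 0,"wz": -18,"claw": 100},
  {"x": -15,"y": -21,"z": -19,"wx": 0,"wy": 0,"wz": -28,"claw": 100},
  {"x": -19,"y": -26,"z": -19,"wx": 0,"wy": 0,"wz": -38,"claw": 100},
  {"x": -23,"y": -31,"z": -19,"wx": 0,"wy": 0,"wz": -48,"claw": 100},
  {"x": -27,"y": -35,"z": -19,"wx": 0,"wy": 0,"wz": -58,"claw": 100},
  {"x": -30,"y": -38,"z": -19,"wx": 0,"wy": 0,"wz": -65,"claw": 100},
  {"x": -34,"y": -41,"z": -19,"wx": 0,"wy": 0,"wz": -75,"claw": 100},
  {"x": -38,"y": -44,"z": -19,"wx": 0,"wy": 0,"wz": -85,"claw": 100},
])

```text
clock: 1.4
position: [0.4766, -0.1492, 0.4209]
tool_rot: [-3.141, 0.0, 0.174]
force: [1.1, -1.1, 0.7]
grip_width: 0.0852
```

```bash
python3 -c "
from h import *
inc((.52,0,.42,40),(.51,.15,.40,60),(.484,.274,.32,75.5))"
```

```text
clk 1.4 pos [ 0.4766 -0.1492  0.4209] rpy [-179.96    0.      9.97] F [ 1.1 -1.1  0.7] w 0.0852
xyz cm [  6.86 -13.94   0.1 ] w deg [-4.000e-02 -1.000e-02 -3.003e+01]
xyz cm [  8.47 -28.89   2.11] w deg [-4.000e-02 -1.000e-02 -5.003e+01]
xyz cm [  8.06 -41.54  10.12] w deg [-4.000e-02 -2.000e-02 -6.553e+01]
```

```bash
python3 - <<'E'
from h import *
from workcell import bot
f=bot.grab_frame("wrist"); np.savez("w1.npz",**f); cv2.imwrite("pics/w1.png",f["pixels"][:,:,::-1]); print(f["origin"],f["orientation"])
E
```

```text
[ 0.46225974 -0.06580189  0.56344598] [2.80904841e+00 1.88058224e-04 1.74646070e-01]
```

View pics/w1.png

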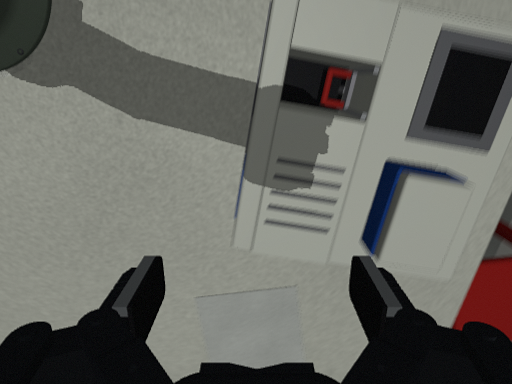

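>>> jog_arm([
  {"x": 3,"y": -5,"z": 0,"wx": 0,"wy": 0,"wz": -10,"claw": 100},
  {"x": 6,"y": -11,"z": 0,"wx": 0,"wy": 0,"wz": -20,"claw": 100},
  {"x": 7,"y": -16,"z": 0,"wx": 0,"wy": 0,"wz": -30,"claw": 100},
  {"x": 8,"y": -22,"z": 0,"wx": 0,"wy": 0,"wz": -40,"claw": 100},
  {"x": 8.5,"y": -28,"z": 0,"wx": 0,"wy": 0,"wz": -50,"claw": 100},
  {"x": 8.3,"y": -34,"z": 3,"wx": 0,"wy": 0,"wz": -60,"claw": 100},
  {"x": 8.1,"y": -41.5,"z": 7,"wx": 0,"wy": 0,"wz": -65.5,"claw": 100},
  {"x": 8.1,"y": -41.5,"z": 10,"wx": 0,"wy": 0,"wz": -65.5,"claw": 100},
  {"x": 8.1,"y": -41.5,"z": 10,"wx": 0,"wy": 0,"wz": -65.5,"claw": 100},
  {"x": 8.1,"y": -41.5,"z": 10,"wx": 0,"wy": 0,"wz": -65.5,"claw": 100},
])

```text
clock: 2.7
position: [0.4801, 0.2815, 0.3235]
tool_rot: [3.141, -0.004, 1.334]
force: [-0.7, 0.4, -0.6]
grip_width: 0.0854
```

```bash
python3 - <<'E'
from h import *
from workcell import bot
f=bot.grab_frame("wrist"); np.savez("w2.npz",**f); cv2.imwrite("pics/w2.png",f["pixels"][:,:,::-1]); print(f["origin"],f["orientation"])
inc((.484,.274,.32,75.5))
E
```

```text
[0.39815576 0.30115518 0.46593154] [ 2.80769391 -0.00364339  1.3349093 ]
clk 2.75 pos [0.4804 0.2814 0.3239] rpy [179.9   -0.25  76.41] F [ 0.1 -0.3  1.2] w 0.0855
xyz cm [-0.63  0.52  0.39] w deg [ 0.09 -0.25  0.91]
```

View pics/w2.png

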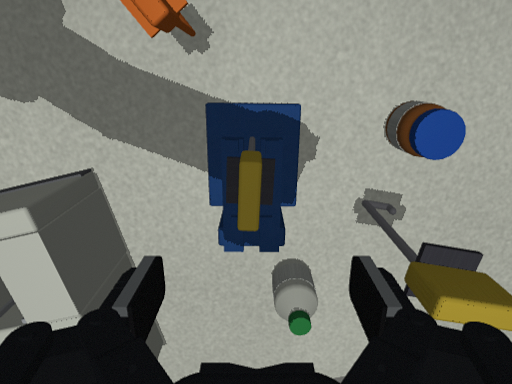

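w1 shows the well from above with the red pull at (336,88). In w2 the stand hook's yellow handle is at about (250,190) on the blue fork, with its upright toward the bottom of the picture. I'll zoom in to measure.

```bash
python3 - <<'E'
from h import *
crop(load("w2"),195,95,115,165,3.6,"pics/c4.png"); crop(load("w1"),250,0,160,140,4.2,"pics/c5.png")
E
```

```text
(no output)
```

View pics/c4.png

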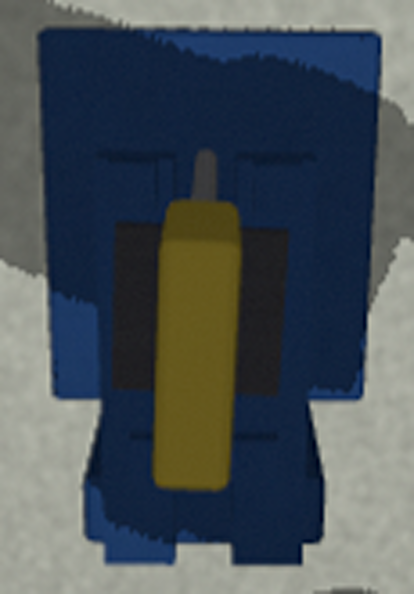

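View pics/c5.png

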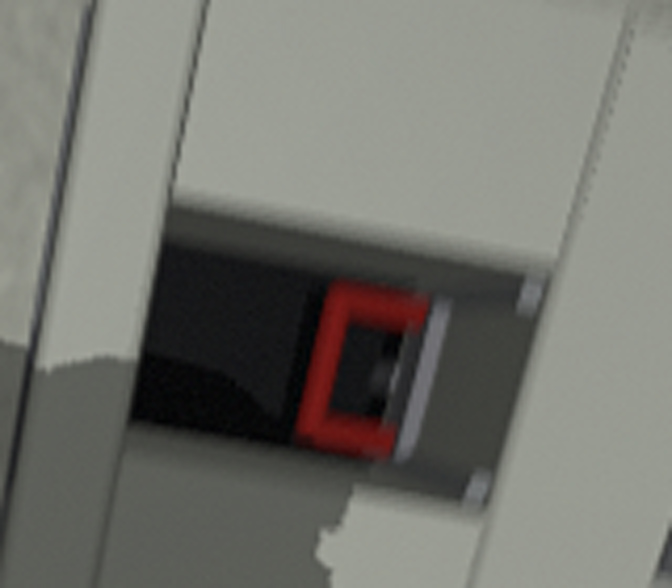

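```bash
python3 - <<'E'
from h import *
w=load("w2"); v=load("w1")
g=lambda x,y,z:back(w,195+(x+.5)/3.6-.5,95+(y+.5)/3.6-.5,z)
f=lambda x,y,z:back(v,250+(x+.5)/4.2-.5,0+(y+.5)/4.2-.5,z)
def rep(n,P):
    P=np.array(P); print(n,P[:,:2].round(4).tolist(),"mean",P.mean(0).round(4))
    for a,b in [(0,2),(1,3)]:
        d=P[b]-P[a]; print("  yaw",np.degrees(np.arctan2(d[1],d[0])).round(2),"len",np.linalg.norm(d).round(4))
rep("handle",[g(163,238,.221),g(238,240,.221),g(155,488,.221),g(229,488,.221)])
rep("flange",[g(115,224,.177),g(289,229,.177),g(112,387,.177),g(280,393,.177)])
rep("standbase",[g(38,30,.01),g(380,36,.01),g(55,398,.01),g(362,400,.01)])
rep("mouth",[f(172,198,.15),f(130,425,.15),f(553,266,.15),f(483,507,.15)])
for z in (.05,.055): rep("bar",[f(335,285,z),f(305,443,z),f(322,365,z),f(322,365,z)])
E
```

```text
handle [[0.4541, 0.2754], [0.4583, 0.2908], [0.5108, 0.2588], [0.5148, 0.2754]] mean [0.4845 0.2751 0.221 ]
  yaw -16.26 len 0.059
  yaw -15.31 len 0.0586
flange [[0.4579, 0.2599], [0.4694, 0.3021], [0.5, 0.2477], [0.512, 0.2902]] mean [0.4848 0.275  0.177 ]
  yaw -16.27 len 0.0439
  yaw -15.54 len 0.0443
standbase [[0.4139, 0.2276], [0.446, 0.352], [0.558, 0.1924], [0.5889, 0.3165]] mean [0.5017 0.2721 0.01  ]
  yaw -13.74 len 0.1483
  yaw -13.94 len 0.1472
mouth [[0.495, -0.0252], [0.4955, -0.0867], [0.604, -0.0238], [0.6033, -0.0915]] mean [ 0.5495 -0.0568  0.15  ]
  yaw 0.75 len 0.109
  yaw -2.58 len 0.1079
bar [[0.5649, -0.0328], [0.5674, -0.0869], [0.5669, -0.0596], [0.5669, -0.0596]] mean [ 0.5665 -0.0597  0.05  ]
  yaw -85.76 len 0.0268
  yaw 90.96 len 0.0273
bar [[0.5639, -0.0331], [0.5664, -0.0867], [0.5659, -0.0596], [0.5659, -0.0596]] mean [ 0.5655 -0.0598  0.055 ]
  yaw -85.76 len 0.0266
  yaw 90.96 len 0.027
```

```bash
python3 - <<'E'
from h import *
inc((.4845,.275,.32,75),(.4845,.275,.186,75))
E
```

```text
clk 2.75 pos [0.4804 0.2814 0.3239] rpy [179.9   -0.25  76.41] F [ 0.1 -0.3  1.2] w 0.0855
xyz cm [-0.52  0.55  0.39] w deg [ 0.09 -0.25  1.41]
xyz cm [-0.58  0.53 13.79] w deg [ 0.09 -0.25  1.41]
```

>>> jog_arm([
  {"x": -0.52,"y": 0.55,"z": 0.4,"wx": 0.1,"wy": -0.25,"wz": 1.4,"claw": 100},
  {"x": -0.54,"y": 0.54,"z": 3.5,"wx": 0.1,"wy": -0.25,"wz": 1.4,"claw": 100},
  {"x": -0.56,"y": 0.54,"z": 7,"wx": 0.1,"wy": -0.25,"wz": 1.4,"claw": 100},
  {"x": -0.57,"y": 0.53,"z": 10,"wx": 0.1,"wy": -0.25,"wz": 1.4,"claw": 100},
  {"x": -0.58,"y": 0.53,"z": 12.5,"wx": 0.1,"wy": -0.25,"wz": 1.4,"claw": 80},
  {"x": -0.58,"y": 0.53,"z": 13.8,"wx": 0.1,"wy": -0.25,"wz": 1.4,"claw": 70},
  {"x": -0.58,"y": 0.53,"z": 13.8,"wx": 0.1,"wy": -0.25,"wz": 1.4,"claw": 60},
  {"x": -0.58,"y": 0.53,"z": 13.8,"wx": 0.1,"wy": -0.25,"wz": 1.4,"claw": 50},
], squeeze=60)

```text
clock: 3.75
position: [0.4851, 0.2751, 0.1869]
tool_rot: [3.141, -0.001, 1.309]
force: [0.7, 0.4, 0.8]
grip_width: 0.0427
```

```bash
python3 - <<'E'
from h import *
from workcell import bot
f=bot.grab_frame("wrist"); np.savez("w3.npz",**f); cv2.imwrite("pics/w3.png",f["pixels"][:,:,::-1])
inc((.4845,.275,.186,75))
E
```

```text
clk 3.8 pos [0.485  0.2752 0.1869] rpy [ 1.7994e+02 -5.0000e-02  7.4980e+01] F [ 1.2 -0.8  0.5] w 0.0427
xyz cm [-0.03 -0.05  0.09] w deg [ 0.06 -0.05 -0.02]
```

View pics/w3.png

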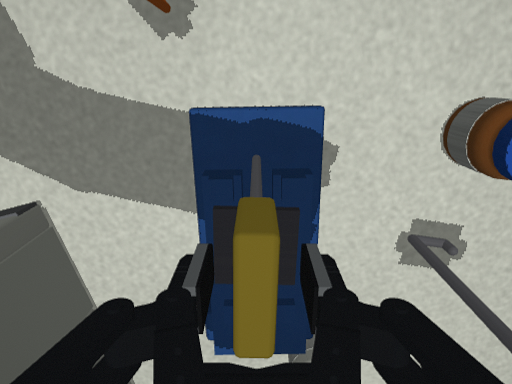

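The handle (234–279) is centred between the fingers and aligned with them. Closing.

>>> jog_arm([
  {"x": 0,"y": 0,"z": 0,"wx": 0,"wy": 0,"wz": 0,"claw": 30},
  {"x": 0,"y": 0,"z": 0,"wx": 0,"wy": 0,"wz": 0,"claw": 20},
  {"x": 0,"y": 0,"z": 0,"wx": 0,"wy": 0,"wz": 0,"claw": 10},
  {"x": 0,"y": 0,"z": 0,"wx": 0,"wy": 0,"wz": 0,"claw": 0},
  {"x": 0,"y": 0,"z": 0,"wx": 0,"wy": 0,"wz": 0,"claw": 0},
  {"x": 0,"y": 0,"z": 0,"wx": 0,"wy": 0,"wz": 0,"claw": 0},
], squeeze=70)

```text
clock: 4.55
position: [0.4854, 0.2753, 0.1876]
tool_rot: [3.14, -0.001, 1.308]
force: [-1.8, -1.7, 8.4]
grip_width: 0.0174
```

```bash
python3 - <<'E'
from h import *
from workcell import bot
f=bot.grab_frame("wrist"); np.savez("w4.npz",**f); cv2.imwrite("pics/w4.png",f["pixels"][:,:,::-1])
inc((.485,.275,.390,75))
E
```

```text
clk 4.6 pos [0.4854 0.2753 0.1876] rpy [ 1.7989e+02 -8.0000e-02  7.4970e+01] F [-2.3 -1.5  9.5] w 0.0166
xyz cm [-1.000e-02  1.000e-02 -2.024e+01] w deg [ 0.11 -0.08 -0.03]
```

View pics/w4.png

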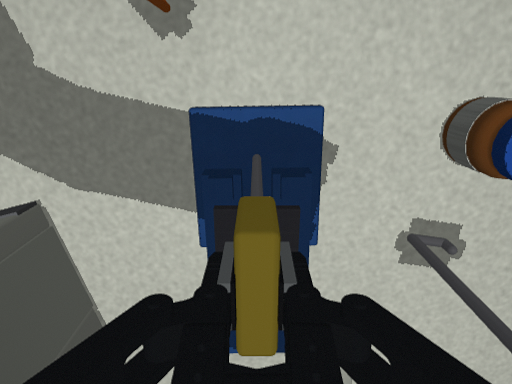

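>>> jog_arm([
  {"x": 0,"y": 0,"z": -0.5,"wx": 0,"wy": 0,"wz": 0,"claw": 0},
  {"x": 0,"y": 0,"z": -1,"wx": 0,"wy": 0,"wz": 0,"claw": 0},
  {"x": 0,"y": 0,"z": -1.5,"wx": 0,"wy": 0,"wz": 0,"claw": 0},
  {"x": 0,"y": 0,"z": -2,"wx": 0,"wy": 0,"wz": 0,"claw": 0},
  {"x": 0,"y": 0,"z": -2,"wx": 0,"wy": 0,"wz": 0,"claw": 0},
  {"x": 0,"y": 0,"z": -2,"wx": 0,"wy": 0,"wz": 0,"claw": 0},
], squeeze=100)

```text
clock: 5.35
position: [0.4853, 0.2752, 0.2075]
tool_rot: [3.14, -0.001, 1.309]
force: [-0.6, -0.1, -1.3]
grip_width: 0.0166
```

```bash
python3 - <<'E'
from h import *
from workcell import bot
f=bot.grab_frame("wrist"); np.savez("w5.npz",**f); cv2.imwrite("pics/w5.png",f["pixels"][:,:,::-1])
f=bot.grab_frame("scene"); crop(f,200,80,200,160,4,"pics/s5.png")
inc((.4854,.2753,.390,75))
E
```

```text
clk 5.45 pos [0.4853 0.2752 0.2075] rpy [ 1.799e+02 -7.000e-02  7.497e+01] F [ 0.   0.1 -1.7] w 0.0169
xyz cm [  0.03   0.04 -18.25] w deg [ 0.1  -0.07 -0.03]
```

View pics/w5.png

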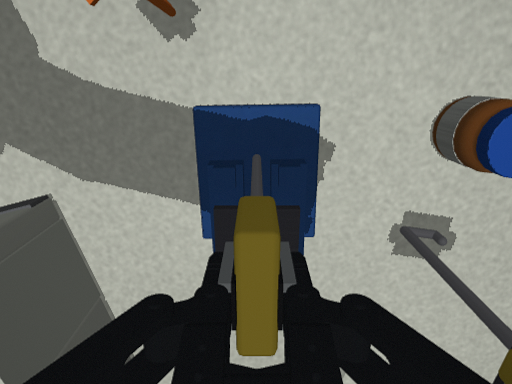

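View pics/s5.png

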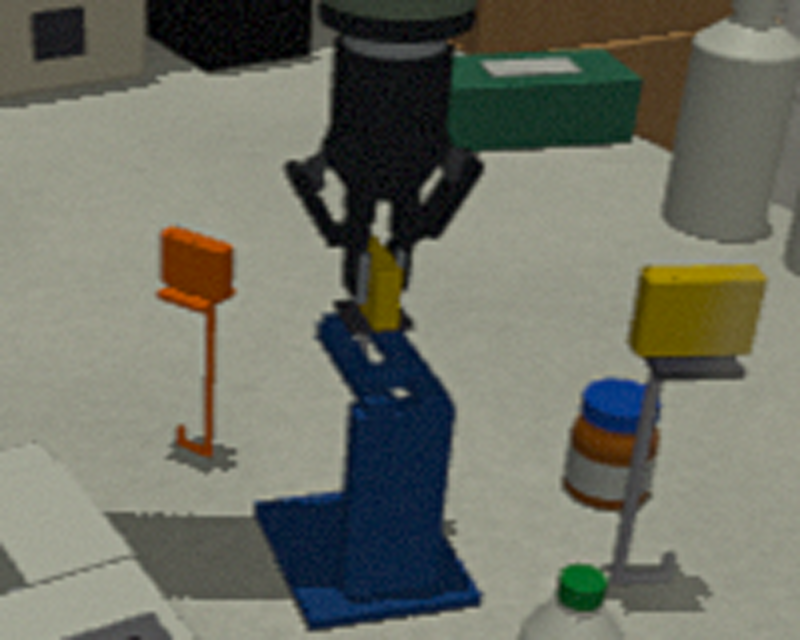

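The hook is lifted, with a weight of about 1.5 N. Going straight up through the slot.

>>> jog_arm([
  {"x": 0,"y": 0,"z": -2,"wx": 0.1,"wy": 0,"wz": 0,"claw": 0},
  {"x": 0,"y": 0,"z": -5,"wx": 0.1,"wy": 0,"wz": 0,"claw": 0},
  {"x": 0,"y": 0,"z": -8,"wx": 0.1,"wy": 0,"wz": 0,"claw": 0},
  {"x": 0,"y": 0,"z": -11,"wx": 0.1,"wy": 0,"wz": 0,"claw": 0},
  {"x": 0,"y": 0,"z": -14,"wx": 0.1,"wy": 0,"wz": 0,"claw": 0},
  {"x": 0,"y": 0,"z": -17,"wx": 0.1,"wy": 0,"wz": 0,"claw": 0},
  {"x": 0,"y": 0,"z": -19,"wx": 0.1,"wy": 0,"wz": 0,"claw": 0},
  {"x": 0,"y": 0,"z": -19,"wx": 0.1,"wy": 0,"wz": 0,"claw": 0},
  {"x": 0,"y": 0,"z": -19,"wx": 0.1,"wy": 0,"wz": 0,"claw": 0},
])

```text
clock: 6.58
position: [0.4847, 0.2748, 0.3965]
tool_rot: [-3.141, -0.0, 1.309]
force: [1.0, -0.2, -1.9]
grip_width: 0.0168
```

```bash
python3 - <<'E'
from h import *
from workcell import bot
f=bot.grab_frame("scene"); np.savez("s6.npz",**f); crop(f,180,0,200,250,2.4,"pics/s6.png")
inc((.528,-.062,.398,89.5))
E
```

```text
clk 6.62 pos [0.4847 0.2748 0.3964] rpy [-1.7995e+02 -1.0000e-02  7.4980e+01] F [ 0.  -0.2 -1.5] w 0.0169
xyz cm [-31.41  12.91  -0.17] w deg [-5.000e-02 -1.000e-02 -1.452e+01]
```

View pics/s6.png

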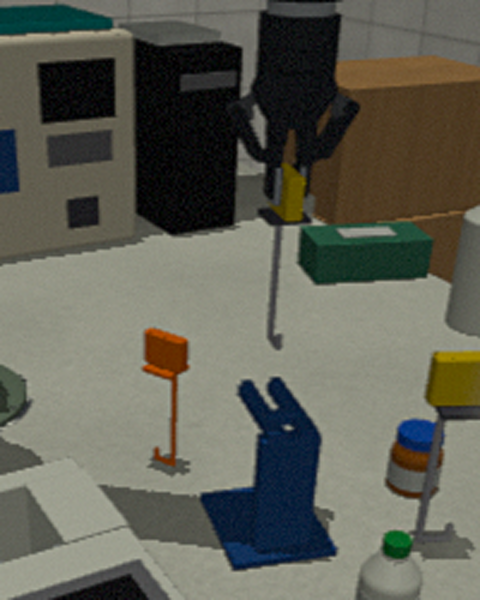

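The hook hangs straight and is clear of the stand. Moving over the well's front part.

>>> jog_arm([
  {"x": -3,"y": 1.2,"z": -0.2,"wx": 0,"wy": 0,"wz": -1.5,"claw": 0},
  {"x": -7,"y": 2.9,"z": -0.2,"wx": 0,"wy": 0,"wz": -3.3,"claw": 0},
  {"x": -11,"y": 4.5,"z": -0.2,"wx": 0,"wy": 0,"wz": -5,"claw": 0},
  {"x": -15,"y": 6.2,"z": -0.2,"wx": 0,"wy": 0,"wz": -7,"claw": 0},
  {"x": -19,"y": 7.8,"z": -0.2,"wx": 0,"wy": 0,"wz": -9,"claw": 0},
  {"x": -23,"y": 9.5,"z": -0.2,"wx": 0,"wy": 0,"wz": -11,"claw": 0},
  {"x": -27,"y": 11.1,"z": -0.2,"wx": 0,"wy": 0,"wz": -13,"claw": 0},
  {"x": -30,"y": 12.3,"z": -0.2,"wx": 0,"wy": 0,"wz": -14.5,"claw": 0},
  {"x": -31.4,"y": 12.9,"z": -0.2,"wx": 0,"wy": 0,"wz": -14.5,"claw": 0},
  {"x": -31.4,"y": 12.9,"z": -0.2,"wx": 0,"wy": 0,"wz": -14.5,"claw": 0},
])

```text
clock: 7.88
position: [0.5278, -0.0621, 0.3977]
tool_rot: [-3.14, -0.001, 1.56]
force: [0.2, 0.1, -1.9]
grip_width: 0.0167
```

```bash
python3 - <<'E'
from h import *
from workcell import bot
f=bot.grab_frame("wrist"); np.savez("w7.npz",**f); cv2.imwrite("pics/w7.png",f["pixels"][:,:,::-1])
f=bot.grab_frame("scene"); np.savez("s7.npz",**f); crop(f,60,0,260,250,2.4,"pics/s7.png")
inc((.528,-.062,.398,89.5))
E
```

```text
clk 7.97 pos [ 0.5278 -0.0604  0.3981] rpy [-1.7994e+02 -5.0000e-02  8.9550e+01] F [-0.1 -0.1 -1.8] w 0.0162
xyz cm [-0.16  0.02  0.01] w deg [-0.06 -0.05  0.05]
```

View pics/w7.png

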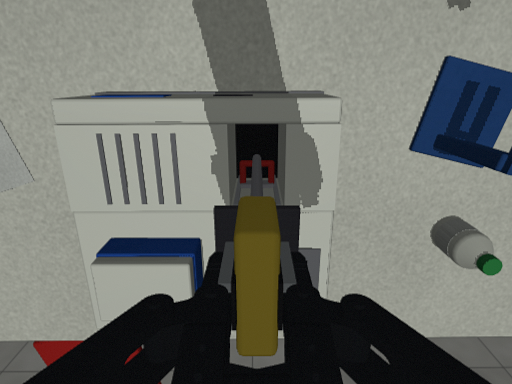

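View pics/s7.png

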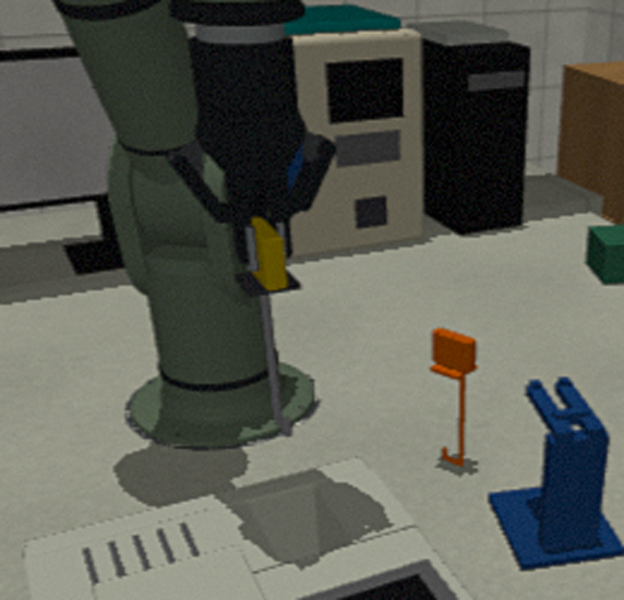

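In w7 the red pull is at (257,165), the rod's lower end at (257,158), and the mouth runs across u≈228–286, v≈123. Zooming.

```bash
python3 - <<'E'
from h import *
crop(load("w7"),200,85,150,130,5,"pics/c7.png")
E
```

```text
(no output)
```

View pics/c7.png

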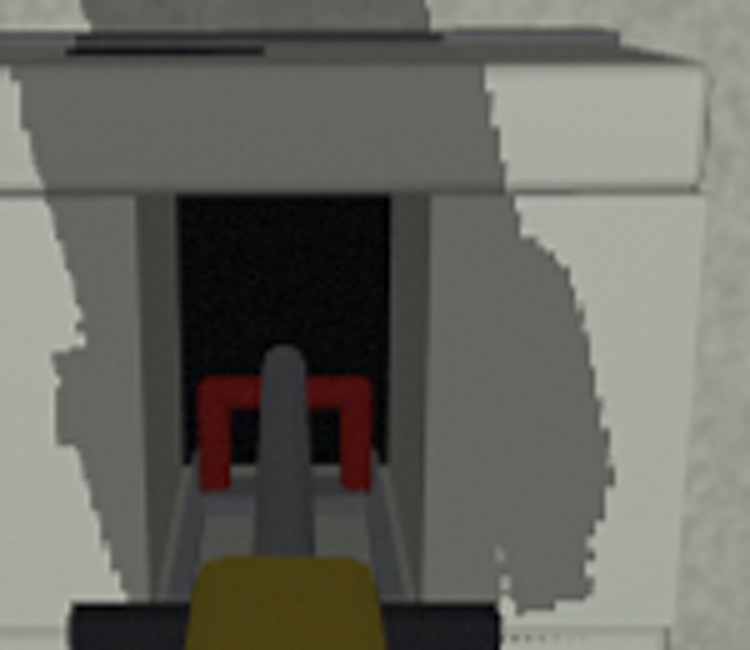

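```bash
python3 - <<'E'
from h import *
w=load("w7")
g=lambda x,y,z:back(w,200+(x+.5)/5-.5,85+(y+.5)/5-.5,z)
print(w["origin"],w["orientation"])
a,b=g(137,193,.15),g(430,193,.15); print("mouth front",a,b,(a+b)/2, a[1]-b[1])
a,b=g(137,193,.15),g(168,590,.15)
for z in(.048,.052,.056):
  l,r=g(198,392,z),g(373,392,z); print("bar",z,l,r,(l+r)/2,np.linalg.norm(l-r))
for z in(.239,.247): print("rodbottom",g(283,352,z))
print("deck +y edge", g(703,195,.15),g(668,640,.15), "floor", g(178,195,.004),g(390,195,.004))
E
```

```text
[ 0.44396897 -0.06092179  0.54031045] [ 2.81036192e+00 -5.40718449e-04  1.56091328e+00]
mouth front [ 0.49347719 -0.09618303  0.15      ] [ 0.49416492 -0.02708132  0.15      ] [ 0.49382105 -0.06163217  0.15      ] -0.0691017093777431
bar 0.048 [ 0.56740064 -0.08891148  0.048     ] [ 0.56794345 -0.03473473  0.048     ] [ 0.56767205 -0.0618231   0.048     ] 0.05417947554840521
bar 0.052 [ 0.56639776 -0.08868407  0.052     ] [ 0.56693616 -0.03494749  0.052     ] [ 0.56666696 -0.06181578  0.052     ] 0.053739269779469336
bar 0.056 [ 0.56539489 -0.08845665  0.056     ] [ 0.56592888 -0.03516026  0.056     ] [ 0.56566188 -0.06180846  0.056     ] 0.05329906401053347
rodbottom [ 0.51195152 -0.0618677   0.239     ]
rodbottom [ 0.51014654 -0.06184258  0.247     ]
deck +y edge [0.4952721 0.0373496 0.15     ] [0.60891831 0.03662458 0.15      ] floor [ 0.51276842 -0.09610746  0.004     ] [ 0.51345248 -0.02737942  0.004     ]
```

The bar is at about (0.567, -0.062) and the rod is aligned in y. There is 15 mm clearance front and back, so I'm descending.

>>> jog_arm([
  {"x": 0,"y": 0,"z": 2,"wx": 0,"wy": 0,"wz": 0,"claw": 0},
  {"x": 0,"y": 0,"z": 5,"wx": 0,"wy": 0,"wz": 0,"claw": 0},
  {"x": 0,"y": 0,"z": 8,"wx": 0,"wy": 0,"wz": 0,"claw": 0},
  {"x": 0,"y": 0,"z": 11,"wx": 0,"wy": 0,"wz": 0,"claw": 0},
  {"x": 0,"y": 0,"z": 13.5,"wx": 0,"wy": 0,"wz": 0,"claw": 0},
  {"x": 0,"y": 0,"z": 15.5,"wx": 0,"wy": 0,"wz": 0,"claw": 0},
  {"x": 0,"y": 0,"z": 17.5,"wx": 0,"wy": 0,"wz": 0,"claw": 0},
  {"x": 0,"y": 0,"z": 19,"wx": 0,"wy": 0,"wz": 0,"claw": 0},
  {"x": 0,"y": 0,"z": 20,"wx": 0,"wy": 0,"wz": 0,"claw": 0},
  {"x": 0,"y": 0,"z": 20,"wx": 0,"wy": 0,"wz": 0,"claw": 0},
])

```text
clock: 9.22
position: [0.5274, -0.0599, 0.1979]
tool_rot: [-3.14, -0.001, 1.563]
force: [-0.5, -0.3, -1.4]
grip_width: 0.0164
```

```bash
python3 - <<'E'
from h import *
from workcell import bot
f=bot.grab_frame("wrist"); np.savez("w8.npz",**f); cv2.imwrite("pics/w8.png",f["pixels"][:,:,::-1])
inc((.528,-.0615,.1736,89.5),(.5675,-.0615,.1736,89.5))
E
```

```text
clk 9.28 pos [ 0.5277 -0.06    0.1984] rpy [-1.7995e+02 -6.0000e-02  8.9560e+01] F [ 0.2 -0.3 -1.4] w 0.0171
xyz cm [-0.15  0.03  2.48] w deg [-0.05 -0.06  0.06]
xyz cm [-0.12  3.98  2.47] w deg [-0.05 -0.06  0.06]
```

View pics/w8.png

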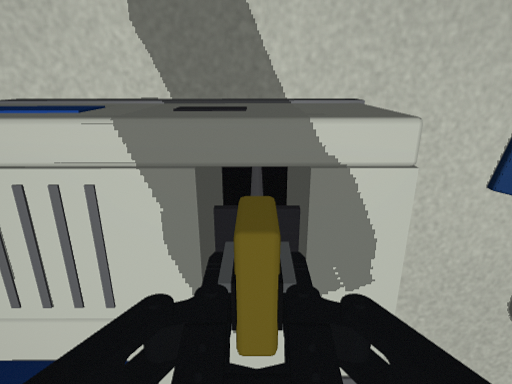

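>>> jog_arm([
  {"x": -0.1,"y": 0,"z": 1.2,"wx": 0,"wy": 0,"wz": 0,"claw": 0},
  {"x": -0.15,"y": 0,"z": 2.4,"wx": 0,"wy": 0,"wz": 0,"claw": 0},
  {"x": -0.15,"y": 0,"z": 2.45,"wx": 0,"wy": 0,"wz": 0,"claw": 0},
  {"x": -0.15,"y": 0.8,"z": 2.45,"wx": 0,"wy": 0,"wz": 0,"claw": 0},
  {"x": -0.15,"y": 1.8,"z": 2.45,"wx": 0,"wy": 0,"wz": 0,"claw": 0},
  {"x": -0.15,"y": 2.8,"z": 2.45,"wx": 0,"wy": 0,"wz": 0,"claw": 0},
  {"x": -0.15,"y": 3.5,"z": 2.45,"wx": 0,"wy": 0,"wz": 0,"claw": 0},
  {"x": -0.15,"y": 3.95,"z": 2.45,"wx": 0,"wy": 0,"wz": 0,"claw": 0},
  {"x": -0.15,"y": 3.95,"z": 2.45,"wx": 0,"wy": 0,"wz": 0,"claw": 0},
])

```text
clock: 10.4
position: [0.5673, -0.0617, 0.1738]
tool_rot: [-3.141, -0.001, 1.563]
force: [-0.1, 0.4, -1.1]
grip_width: 0.0169
```

```bash
python3 - <<'E'
from h import *
from workcell import bot
f=bot.grab_frame("wrist"); np.savez("w9.npz",**f); cv2.imwrite("pics/w9.png",f["pixels"][:,:,::-1])
inc((.5675,-.0615,.1736,89.5))
E
```

```text
clk 10.45 pos [ 0.5671 -0.0618  0.1738] rpy [-1.7994e+02 -6.0000e-02  8.9560e+01] F [ 0.3 -0.1 -1.8] w 0.0169
xyz cm [0.03 0.04 0.02] w deg [-0.06 -0.06  0.06]
```

View pics/w9.png

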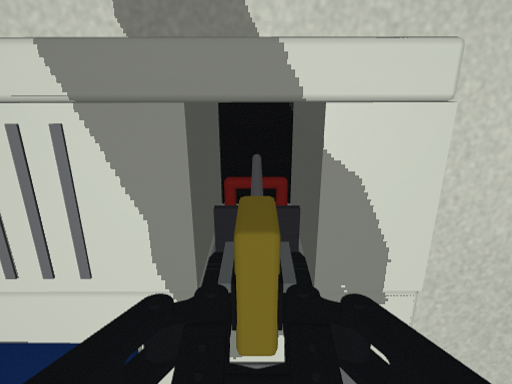

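>>> jog_arm([
  {"x": 0,"y": 0,"z": -0.8,"wx": 0,"wy": 0,"wz": 0,"claw": 0},
  {"x": 0,"y": 0,"z": -1.6,"wx": 0,"wy": 0,"wz": 0,"claw": 0},
  {"x": 0,"y": 0,"z": -2.0,"wx": 0,"wy": 0,"wz": 0,"claw": 0},
  {"x": 0,"y": 0,"z": -2.0,"wx": 0,"wy": 0,"wz": 0,"claw": 0},
])

```text
clock: 10.95
position: [0.5672, -0.0618, 0.1942]
tool_rot: [-3.141, -0.001, 1.563]
force: [0.3, 0.0, -1.4]
grip_width: 0.0166
```

>>> jog_arm([
  {"x": 0,"y": 0,"z": -0.2,"wx": 0,"wy": 0,"wz": 0,"claw": 0},
  {"x": 0,"y": 0,"z": -0.4,"wx": 0,"wy": 0,"wz": 0,"claw": 0},
  {"x": 0,"y": 0,"z": -0.6,"wx": 0,"wy": 0,"wz": 0,"claw": 0},
])

```text
clock: 11.32
position: [0.567, -0.0618, 0.2]
tool_rot: [-3.141, -0.001, 1.563]
force: [0.7, 0.4, -5.4]
grip_width: 0.0167
```

>>> jog_arm([
  {"x": 0,"y": 0,"z": -0.2,"wx": 0,"wy": 0,"wz": 0,"claw": 0},
  {"x": 0,"y": 0,"z": -0.4,"wx": 0,"wy": 0,"wz": 0,"claw": 0},
  {"x": 0,"y": 0,"z": -0.6,"wx": 0,"wy": 0,"wz": 0,"claw": 0},
])

```text
clock: 11.7
position: [0.567, -0.0619, 0.2061]
tool_rot: [-3.141, -0.001, 1.563]
force: [0.5, -0.4, -6.5]
grip_width: 0.0167
```

The bolt is caught and sliding at about 5 N. Continuing.

>>> jog_arm([
  {"x": 0,"y": 0,"z": -0.2,"wx": 0,"wy": 0,"wz": 0,"claw": 0},
  {"x": 0,"y": 0,"z": -0.4,"wx": 0,"wy": 0,"wz": 0,"claw": 0},
  {"x": 0,"y": 0,"z": -0.6,"wx": 0,"wy": 0,"wz": 0,"claw": 0},
])

```text
clock: 12.08
position: [0.567, -0.0619, 0.2122]
tool_rot: [-3.14, -0.001, 1.563]
force: [-0.3, 0.2, -6.7]
grip_width: 0.0165
```

>>> jog_arm([
  {"x": 0,"y": 0,"z": -0.1,"wx": 0,"wy": 0,"wz": 0,"claw": 0},
  {"x": 0,"y": 0,"z": -0.2,"wx": 0,"wy": 0,"wz": 0,"claw": 0},
])

```text
clock: 12.32
position: [0.567, -0.0619, 0.2142]
tool_rot: [-3.14, -0.001, 1.563]
force: [0.1, -0.4, -6.3]
grip_width: 0.0169
```

>>> jog_arm([
  {"x": 0,"y": 0,"z": -0.1,"wx": 0,"wy": 0,"wz": 0,"claw": 0},
  {"x": 0,"y": 0,"z": -0.2,"wx": 0,"wy": 0,"wz": 0,"claw": 0},
])

```text
clock: 12.58
position: [0.567, -0.0619, 0.2163]
tool_rot: [-3.14, -0.001, 1.563]
force: [-0.6, -0.4, -6.7]
grip_width: 0.0169
```

>>> jog_arm([
  {"x": 0,"y": 0,"z": -0.1,"wx": 0,"wy": 0,"wz": 0,"claw": 0},
])

```text
clock: 12.7
position: [0.567, -0.0619, 0.2174]
tool_rot: [-3.14, -0.001, 1.563]
force: [0.8, -0.0, -6.4]
grip_width: 0.0162
```

>>> jog_arm([
  {"x": 0,"y": 0,"z": -0.1,"wx": 0,"wy": 0,"wz": 0,"claw": 0},
])

```text
clock: 12.82
position: [0.5669, -0.0619, 0.2184]
tool_rot: [-3.14, -0.001, 1.563]
force: [0.8, 0.1, -6.5]
grip_width: 0.0163
```

>>> jog_arm([
  {"x": 0,"y": 0,"z": -0.1,"wx": 0,"wy": 0,"wz": 0,"claw": 0},
])

```text
clock: 12.95
position: [0.567, -0.0619, 0.2195]
tool_rot: [-3.14, -0.001, 1.563]
force: [1.2, 0.3, -5.7]
grip_width: 0.0169
```

>>> jog_arm([
  {"x": 0,"y": 0,"z": -0.1,"wx": 0,"wy": 0,"wz": 0,"claw": 0},
])

```text
clock: 13.08
position: [0.567, -0.0619, 0.2205]
tool_rot: [-3.14, -0.001, 1.563]
force: [0.0, -0.4, -6.6]
grip_width: 0.0166
```

>>> jog_arm([
  {"x": 0,"y": 0,"z": -0.1,"wx": 0,"wy": 0,"wz": 0,"claw": 0},
])

```text
clock: 13.2
position: [0.5669, -0.0619, 0.2216]
tool_rot: [-3.14, -0.001, 1.563]
force: [0.7, 1.0, -6.3]
grip_width: 0.0169
```

>>> jog_arm([
  {"x": 0,"y": 0,"z": -0.1,"wx": 0,"wy": 0,"wz": 0,"claw": 0},
])

```text
clock: 13.32
position: [0.5669, -0.0619, 0.2227]
tool_rot: [-3.14, -0.001, 1.563]
force: [1.0, -0.2, -6.4]
grip_width: 0.0166
```

>>> jog_arm([
  {"x": 0,"y": 0,"z": -0.1,"wx": 0,"wy": 0,"wz": 0,"claw": 0},
])

```text
clock: 13.45
position: [0.567, -0.0619, 0.2238]
tool_rot: [-3.14, -0.001, 1.563]
force: [0.5, 0.0, -6.1]
grip_width: 0.0167
```

>>> jog_arm([
  {"x": 0,"y": 0,"z": -0.1,"wx": 0,"wy": 0,"wz": 0,"claw": 0},
])

```text
clock: 13.58
position: [0.567, -0.0619, 0.2248]
tool_rot: [-3.14, -0.001, 1.563]
force: [0.4, -0.2, -6.4]
grip_width: 0.0168
```

>>> jog_arm([
  {"x": 0,"y": 0,"z": -0.1,"wx": 0,"wy": 0,"wz": 0,"claw": 0},
])

```text
clock: 13.7
position: [0.567, -0.0619, 0.2259]
tool_rot: [-3.14, -0.001, 1.563]
force: [1.2, 0.1, -8.0]
grip_width: 0.0169
```

>>> jog_arm([
  {"x": 0,"y": 0,"z": -0.1,"wx": 0,"wy": 0,"wz": 0,"claw": 0},
])

```text
clock: 13.82
position: [0.5666, -0.062, 0.2265]
tool_rot: [-3.14, -0.001, 1.563]
force: [0.5, 0.3, -17.4]
grip_width: 0.0169
```

>>> jog_arm([
  {"x": 0,"y": 0,"z": -0.1,"wx": 0,"wy": 0,"wz": 0,"claw": 0},
])

```text
clock: 13.95
position: [0.5663, -0.062, 0.2269]
tool_rot: [-3.139, -0.001, 1.563]
force: [3.2, 0.8, -24.1]
grip_width: 0.0168
```

The stop is felt. Easing to about 15 N net and holding.

>>> jog_arm([
  {"x": 0,"y": 0,"z": 0.01,"wx": 0,"wy": 0,"wz": 0,"claw": 0},
  {"x": 0,"y": 0,"z": 0.01,"wx": 0,"wy": 0,"wz": 0,"claw": 0},
])

```text
clock: 14.2
position: [0.5663, -0.062, 0.2267]
tool_rot: [-3.139, -0.001, 1.563]
force: [2.5, 0.8, -17.0]
grip_width: 0.0164
```

>>> jog_arm([
  {"x": 0,"y": 0,"z": -0.01,"wx": 0,"wy": 0,"wz": 0,"claw": 0},
  {"x": 0,"y": 0,"z": -0.01,"wx": 0,"wy": 0,"wz": 0,"claw": 0},
  {"x": 0,"y": 0,"z": -0.01,"wx": 0,"wy": 0,"wz": 0,"claw": 0},
  {"x": 0,"y": 0,"z": -0.01,"wx": 0,"wy": 0,"wz": 0,"claw": 0},
])

```text
clock: 14.7
position: [0.5663, -0.062, 0.2267]
tool_rot: [-3.138, -0.001, 1.563]
force: [2.5, 0.5, -18.7]
grip_width: 0.0165
```

```bash
python3 - <<'E'
from h import *
from workcell import bot
inc((.567,-.062,.2267,89.5))
f=bot.grab_frame("wrist"); cv2.imwrite("pics/w10.png",f["pixels"][:,:,::-1])
inc((.567,-.062,.2267,89.5))
E
```

```text
clk 14.7 pos [ 0.5663 -0.062   0.2267] rpy [-1.7982e+02 -7.0000e-02  8.9570e+01] F [  2.5   0.5 -18.7] w 0.0165
xyz cm [0.   0.07 0.  ] w deg [-0.18 -0.07  0.07]
clk 14.75 pos [ 0.5663 -0.062   0.2267] rpy [-1.7982e+02 -7.0000e-02  8.9570e+01] F [  2.4   1.1 -18.2] w 0.0167
xyz cm [0.01 0.07 0.  ] w deg [-0.18 -0.07  0.07]
```

View pics/w10.png

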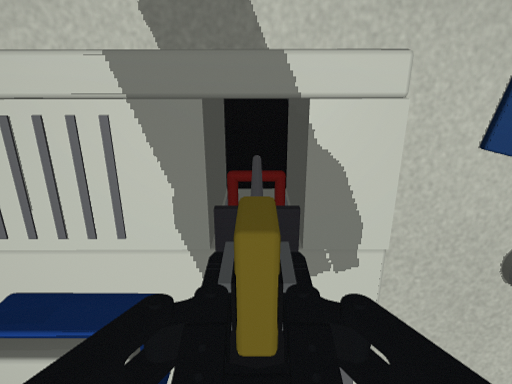

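>>> jog_arm([
  {"x": 0,"y": 0,"z": 0.005,"wx": 0,"wy": 0,"wz": 0,"claw": 0},
  {"x": 0,"y": 0,"z": 0.005,"wx": 0,"wy": 0,"wz": 0,"claw": 0},
  {"x": 0,"y": 0,"z": 0.005,"wx": 0,"wy": 0,"wz": 0,"claw": 0},
  {"x": 0,"y": 0,"z": 0.005,"wx": 0,"wy": 0,"wz": 0,"claw": 0},
])

```text
clock: 15.25
position: [0.5663, -0.062, 0.2267]
tool_rot: [-3.139, -0.001, 1.563]
force: [3.8, 0.3, -18.8]
grip_width: 0.0167
```

>>> jog_arm([
  {"x": 0,"y": 0,"z": 0.025,"wx": 0,"wy": 0,"wz": 0,"claw": 0},
  {"x": 0,"y": 0,"z": 0.025,"wx": 0,"wy": 0,"wz": 0,"claw": 0},
])

```text
clock: 15.5
position: [0.5664, -0.062, 0.2266]
tool_rot: [-3.139, -0.001, 1.563]
force: [1.9, 0.1, -15.1]
grip_width: 0.0166
```

>>> jog_arm([
  {"x": 0,"y": 0,"z": 0.005,"wx": 0,"wy": 0,"wz": 0,"claw": 0},
  {"x": 0,"y": 0,"z": 0.005,"wx": 0,"wy": 0,"wz": 0,"claw": 0},
  {"x": 0,"y": 0,"z": 0.005,"wx": 0,"wy": 0,"wz": 0,"claw": 0},
  {"x": 0,"y": 0,"z": 0.005,"wx": 0,"wy": 0,"wz": 0,"claw": 0},
  {"x": 0,"y": 0,"z": 0.005,"wx": 0,"wy": 0,"wz": 0,"claw": 0},
])

```text
clock: 16.12
position: [0.5664, -0.062, 0.2266]
tool_rot: [-3.139, -0.001, 1.563]
force: [1.9, 0.6, -14.1]
grip_width: 0.0171
```

>>> jog_arm([
  {"x": 0,"y": 0,"z": 0.005,"wx": 0,"wy": 0,"wz": 0,"claw": 0},
  {"x": 0,"y": 0,"z": 0.005,"wx": 0,"wy": 0,"wz": 0,"claw": 0},
  {"x": 0,"y": 0,"z": 0.005,"wx": 0,"wy": 0,"wz": 0,"claw": 0},
  {"x": 0,"y": 0,"z": 0.005,"wx": 0,"wy": 0,"wz": 0,"claw": 0},
])

```text
clock: 16.62
position: [0.5664, -0.062, 0.2266]
tool_rot: [-3.139, -0.001, 1.563]
force: [2.4, 0.7, -14.2]
grip_width: 0.0168
```

>>> jog_arm([
  {"x": 0,"y": 0,"z": -0.01,"wx": 0,"wy": 0,"wz": 0,"claw": 0},
  {"x": 0,"y": 0,"z": -0.01,"wx": 0,"wy": 0,"wz": 0,"claw": 0},
  {"x": 0,"y": 0,"z": -0.01,"wx": 0,"wy": 0,"wz": 0,"claw": 0},
  {"x": 0,"y": 0,"z": -0.01,"wx": 0,"wy": 0,"wz": 0,"claw": 0},
  {"x": 0,"y": 0,"z": -0.01,"wx": 0,"wy": 0,"wz": 0,"claw": 0},
  {"x": 0,"y": 0,"z": -0.01,"wx": 0,"wy": 0,"wz": 0,"claw": 0},
  {"x": 0,"y": 0,"z": -0.01,"wx": 0,"wy": 0,"wz": 0,"claw": 0},
  {"x": 0,"y": 0,"z": -0.01,"wx": 0,"wy": 0,"wz": 0,"claw": 0},
])

```text
clock: 17.62
position: [0.5664, -0.062, 0.2266]
tool_rot: [-3.139, -0.001, 1.563]
force: [2.5, -0.5, -15.9]
grip_width: 0.0164
```

Held at about 14.5 N net for 1 s. Now lowering the hook off the bar and backing out.

>>> jog_arm([
  {"x": 0,"y": 0,"z": 0.15,"wx": 0,"wy": 0,"wz": 0,"claw": 0},
  {"x": 0,"y": 0,"z": 0.5,"wx": 0,"wy": 0,"wz": 0,"claw": 0},
  {"x": 0,"y": 0,"z": 0.6,"wx": 0,"wy": 0,"wz": 0,"claw": 0},
  {"x": 0,"y": 0,"z": 0.6,"wx": 0,"wy": 0,"wz": 0,"claw": 0},
])

```text
clock: 18.12
position: [0.5664, -0.062, 0.2208]
tool_rot: [-3.139, -0.001, 1.563]
force: [-0.1, 0.1, -1.9]
grip_width: 0.0167
```

```bash
python3 - <<'E'
from h import *
inc((.5665,-.0618,.2055,89.5),(.527,-.0615,.2055,89.5),(.527,-.0615,.400,89.5))
E
```

```text
clk 18.12 pos [ 0.5664 -0.062   0.2208] rpy [-1.7985e+02 -7.0000e-02  8.9570e+01] F [-0.1  0.1 -1.9] w 0.0167
xyz cm [0.02 0.01 1.53] w deg [-0.15 -0.07  0.07]
xyz cm [ 0.02 -3.94  1.54] w deg [-0.15 -0.07  0.07]
xyz cm [  0.04  -3.99 -17.91] w deg [-0.15 -0.07  0.07]
```

>>> jog_arm([
  {"x": 0,"y": 0,"z": 0.8,"wx": -0.1,"wy": 0,"wz": 0,"claw": 0},
  {"x": 0,"y": 0,"z": 1.5,"wx": -0.1,"wy": 0,"wz": 0,"claw": 0},
  {"x": 0,"y": 0,"z": 1.55,"wx": -0.1,"wy": 0,"wz": 0,"claw": 0},
  {"x": 0,"y": -0.8,"z": 1.55,"wx": -0.1,"wy": 0,"wz": 0,"claw": 0},
  {"x": 0,"y": -1.8,"z": 1.55,"wx": -0.1,"wy": 0,"wz": 0,"claw": 0},
  {"x": 0,"y": -2.8,"z": 1.55,"wx": -0.1,"wy": 0,"wz": 0,"claw": 0},
  {"x": 0,"y": -3.6,"z": 1.55,"wx": -0.1,"wy": 0,"wz": 0,"claw": 0},
  {"x": 0,"y": -3.9,"z": 1.55,"wx": -0.1,"wy": 0,"wz": 0,"claw": 0},
  {"x": 0,"y": -3.9,"z": 1.55,"wx": -0.1,"wy": 0,"wz": 0,"claw": 0},
])

```text
clock: 19.25
position: [0.5274, -0.0618, 0.2055]
tool_rot: [-3.141, -0.001, 1.563]
force: [-0.1, -0.2, -1.3]
grip_width: 0.0168
```

```bash
python3 - <<'E'
from h import *
inc((.527,-.0615,.405,89.5))
E
```

```text
clk 19.25 pos [ 0.5274 -0.0618  0.2055] rpy [-1.7996e+02 -6.0000e-02  8.9560e+01] F [-0.1 -0.2 -1.3] w 0.0168
xyz cm [  0.05  -0.05 -19.95] w deg [-0.04 -0.06  0.06]
```

>>> jog_arm([
  {"x": 0,"y": 0,"z": -1.5,"wx": 0,"wy": 0,"wz": 0,"claw": 0},
  {"x": 0,"y": 0,"z": -4,"wx": 0,"wy": 0,"wz": 0,"claw": 0},
  {"x": 0,"y": 0,"z": -7,"wx": 0,"wy": 0,"wz": 0,"claw": 0},
  {"x": 0,"y": 0,"z": -10,"wx": 0,"wy": 0,"wz": 0,"claw": 0},
  {"x": 0,"y": 0,"z": -13,"wx": 0,"wy": 0,"wz": 0,"claw": 0},
  {"x": 0,"y": 0,"z": -16,"wx": 0,"wy": 0,"wz": 0,"claw": 0},
  {"x": 0,"y": 0,"z": -18.5,"wx": 0,"wy": 0,"wz": 0,"claw": 0},
  {"x": 0,"y": 0,"z": -20,"wx": 0,"wy": 0,"wz": 0,"claw": 0},
  {"x": 0,"y": 0,"z": -20,"wx": 0,"wy": 0,"wz": 0,"claw": 0},
])

```text
clock: 20.38
position: [0.5278, -0.0618, 0.4062]
tool_rot: [3.141, -0.001, 1.563]
force: [-0.3, -0.0, -2.5]
grip_width: 0.0168
```

```bash
python3 - <<'E'
from h import *
from workcell import bot
f=bot.grab_frame("wrist"); np.savez("w11.npz",**f); cv2.imwrite("pics/w11.png",f["pixels"][:,:,::-1])
crop(f,200,85,150,130,5,"pics/c11.png")
inc((.4854,.2753,.405,75))
E
```

```text
clk 20.43 pos [ 0.5275 -0.062   0.4053] rpy [-1.7996e+02 -6.0000e-02  8.9560e+01] F [ 0.6  0.2 -2.1] w 0.0167
xyz cm [33.69 -4.46  0.07] w deg [-0.04 -0.05 14.56]
```

View pics/w11.png

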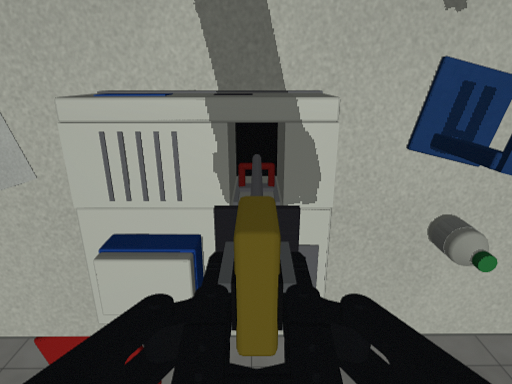

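View pics/c11.png

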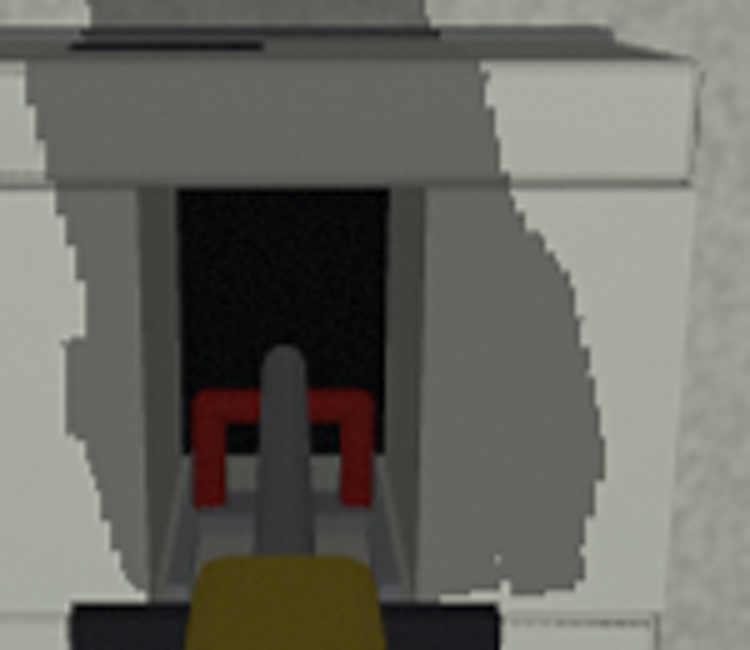

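The bar now appears larger and shifted, so it stays drawn up. The rod end is at the same pixel as before, so the hook has not slipped. Returning to the stand.

>>> jog_arm([
  {"x": 3,"y": -0.4,"z": 0,"wx": 0,"wy": 0,"wz": 1.3,"claw": 0},
  {"x": 7,"y": -0.9,"z": 0,"wx": 0,"wy": 0,"wz": 3,"claw": 0},
  {"x": 11,"y": -1.5,"z": 0,"wx": 0,"wy": 0,"wz": 5,"claw": 0},
  {"x": 15,"y": -2,"z": 0,"wx": 0,"wy": 0,"wz": 7,"claw": 0},
  {"x": 19,"y": -2.5,"z": 0,"wx": 0,"wy": 0,"wz": 9,"claw": 0},
  {"x": 23,"y": -3,"z": 0,"wx": 0,"wy": 0,"wz": 11,"claw": 0},
  {"x": 27,"y": -3.6,"z": 0,"wx": 0,"wy": 0,"wz": 13,"claw": 0},
  {"x": 31,"y": -4.1,"z": 0,"wx": 0,"wy": 0,"wz": 14.5,"claw": 0},
  {"x": 33.7,"y": -4.46,"z": 0,"wx": 0,"wy": 0,"wz": 14.5,"claw": 0},
  {"x": 33.7,"y": -4.46,"z": 0,"wx": 0,"wy": 0,"wz": 14.5,"claw": 0},
])

```text
clock: 21.68
position: [0.4843, 0.2773, 0.4045]
tool_rot: [-3.139, -0.001, 1.314]
force: [-0.2, 0.2, -1.0]
grip_width: 0.0164
```

>>> jog_arm([
  {"x": 0,"y": 0,"z": 0,"wx": 0,"wy": 0,"wz": 0,"claw": 0},
  {"x": 0,"y": 0,"z": 0,"wx": 0,"wy": 0,"wz": 0,"claw": 0},
])

```text
clock: 21.92
position: [0.4845, 0.2764, 0.4041]
tool_rot: [-3.138, 0.0, 1.313]
force: [0.1, 0.6, -1.2]
grip_width: 0.0165
```

```bash
python3 - <<'E'
from h import *
from workcell import bot
f=bot.grab_frame("wrist"); np.savez("w12.npz",**f); cv2.imwrite("pics/w12.png",f["pixels"][:,:,::-1])
crop(f,180,90,160,130,5,"pics/c12.png")
inc((.4854,.2753,.40,75),(.4853,.2752,.205,75))
E
```

```text
clk 21.98 pos [0.4846 0.2764 0.4043] rpy [-179.83   -0.     75.21] F [-0.6  0.  -1.3] w 0.0167
xyz cm [-0.09  0.11  0.43] w deg [-0.17 -0.    0.21]
xyz cm [-0.1   0.16 19.93] w deg [-0.17 -0.    0.21]
```

View pics/c12.png

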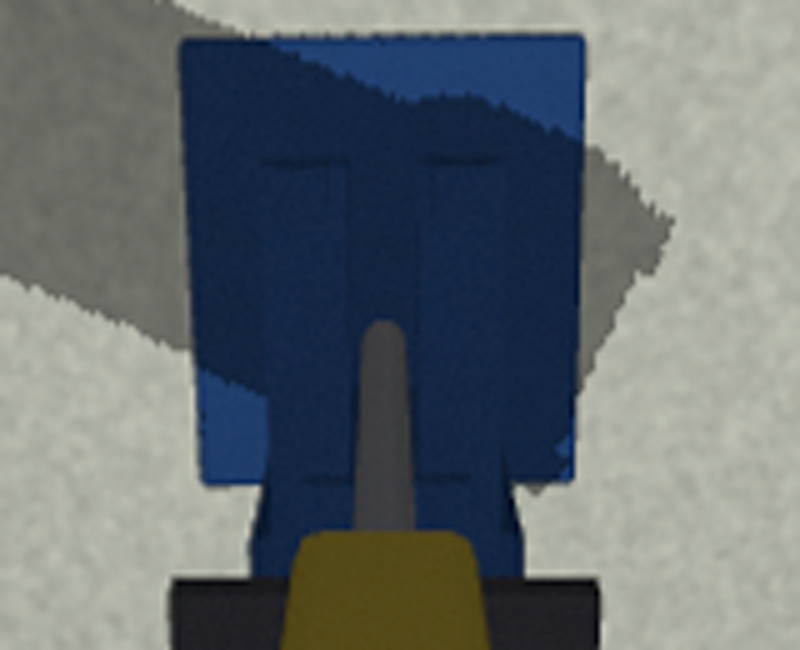

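>>> jog_arm([
  {"x": -0.09,"y": 0.11,"z": 1.5,"wx": -0.17,"wy": 0,"wz": 0.2,"claw": 0},
  {"x": -0.09,"y": 0.11,"z": 4,"wx": -0.17,"wy": 0,"wz": 0.2,"claw": 0},
  {"x": -0.09,"y": 0.11,"z": 5.5,"wx": -0.17,"wy": 0,"wz": 0.2,"claw": 0},
  {"x": -0.09,"y": 0.11,"z": 5.5,"wx": -0.17,"wy": 0,"wz": 0.2,"claw": 0},
  {"x": -0.09,"y": 0.11,"z": 5.5,"wx": -0.17,"wy": 0,"wz": 0.2,"claw": 0},
])

```text
clock: 22.6
position: [0.4854, 0.2755, 0.3499]
tool_rot: [3.141, -0.001, 1.309]
force: [0.3, 0.5, -1.2]
grip_width: 0.0166
```

```bash
python3 - <<'E'
from h import *
from workcell import bot
f=bot.grab_frame("wrist"); crop(f,180,90,160,130,4,"pics/c13.png")
inc((.4854,.2753,.205,75))
E
```

```text
clk 22.65 pos [0.4854 0.2756 0.35  ] rpy [ 1.7996e+02 -5.0000e-02  7.5010e+01] F [-0.6  0.4 -0.6] w 0.0165
xyz cm [-4.00e-02 -1.00e-02  1.45e+01] w deg [ 0.04 -0.05  0.01]
```

View pics/c13.png

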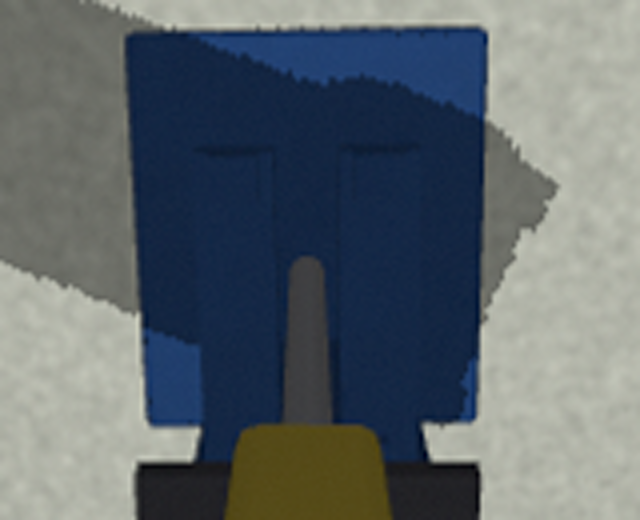

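The rod is centred over the slot and the pose matches the take-off pose. Lowering.

>>> jog_arm([
  {"x": -0.03,"y": 0,"z": 1.5,"wx": 0,"wy": 0,"wz": 0,"claw": 0},
  {"x": -0.03,"y": 0,"z": 3.5,"wx": 0,"wy": 0,"wz": 0,"claw": 0},
  {"x": -0.03,"y": 0,"z": 6,"wx": 0,"wy": 0,"wz": 0,"claw": 0},
  {"x": -0.03,"y": 0,"z": 8.5,"wx": 0,"wy": 0,"wz": 0,"claw": 0},
  {"x": -0.03,"y": 0,"z": 11,"wx": 0,"wy": 0,"wz": 0,"claw": 0},
  {"x": -0.03,"y": 0,"z": 13,"wx": 0,"wy": 0,"wz": 0,"claw": 0},
  {"x": -0.03,"y": 0,"z": 14.5,"wx": 0,"wy": 0,"wz": 0,"claw": 0},
  {"x": -0.03,"y": 0,"z": 14.5,"wx": 0,"wy": 0,"wz": 0,"claw": 0},
])

```text
clock: 23.65
position: [0.4852, 0.2752, 0.2042]
tool_rot: [-3.141, -0.0, 1.309]
force: [0.6, -0.4, -0.8]
grip_width: 0.0167
```

>>> jog_arm([
  {"x": 0,"y": 0,"z": 0.5,"wx": 0,"wy": 0,"wz": 0,"claw": 0},
  {"x": 0,"y": 0,"z": 1,"wx": 0,"wy": 0,"wz": 0,"claw": 0},
  {"x": 0,"y": 0,"z": 1.4,"wx": 0,"wy": 0,"wz": 0,"claw": 0},
  {"x": 0,"y": 0,"z": 1.5,"wx": 0,"wy": 0,"wz": 0,"claw": 0},
])

```text
clock: 24.15
position: [0.4852, 0.2752, 0.189]
tool_rot: [-3.141, 0.0, 1.309]
force: [0.4, 0.0, -1.7]
grip_width: 0.0168
```

>>> jog_arm([
  {"x": 0,"y": 0,"z": 0.1,"wx": 0,"wy": 0,"wz": 0,"claw": 0},
  {"x": 0,"y": 0,"z": 0.15,"wx": 0,"wy": 0,"wz": 0,"claw": 0},
])

```text
clock: 24.4
position: [0.4852, 0.2753, 0.1877]
tool_rot: [-3.141, -0.0, 1.309]
force: [-2.3, -3.0, 8.1]
grip_width: 0.017
```

Contact comes at the original height, so I'm releasing.

>>> jog_arm([
  {"x": 0,"y": 0,"z": 0,"wx": 0,"wy": 0,"wz": 0,"claw": 25},
  {"x": 0,"y": 0,"z": 0,"wx": 0,"wy": 0,"wz": 0,"claw": 35},
  {"x": 0,"y": 0,"z": 0,"wx": 0,"wy": 0,"wz": 0,"claw": 50},
  {"x": 0,"y": 0,"z": 0,"wx": 0,"wy": 0,"wz": 0,"claw": 60},
  {"x": 0,"y": 0,"z": 0,"wx": 0,"wy": 0,"wz": 0,"claw": 60},
], squeeze=20)

```text
clock: 25.02
position: [0.4852, 0.2752, 0.1877]
tool_rot: [-3.141, 0.0, 1.309]
force: [0.8, -0.2, -0.1]
grip_width: 0.051
```

>>> jog_arm([
  {"x": 0,"y": 0,"z": -1,"wx": 0,"wy": 0,"wz": 0,"claw": 60},
  {"x": 0,"y": 0,"z": -3,"wx": 0,"wy": 0,"wz": 0,"claw": 60},
  {"x": 0,"y": 0,"z": -6,"wx": 0,"wy": 0,"wz": 0,"claw": 60},
  {"x": 0,"y": 0,"z": -10,"wx": 0,"wy": 0,"wz": 0,"claw": 60},
  {"x": 0,"y": 0,"z": -14,"wx": 0,"wy": 0,"wz": 0,"claw": 60},
  {"x": 0,"y": 0,"z": -14,"wx": 0,"wy": 0,"wz": 0,"claw": 60},
  {"x": 0,"y": 0,"z": -14,"wx": 0,"wy": 0,"wz": 0,"claw": 60},
])

```text
clock: 25.9
position: [0.4851, 0.2751, 0.3282]
tool_rot: [3.141, -0.0, 1.309]
force: [-0.8, -0.3, -0.1]
grip_width: 0.0515
```

```bash
python3 - <<'E'
from h import *
from workcell import bot
f=bot.grab_frame("wrist"); np.savez("w14.npz",**f); cv2.imwrite("pics/w14.png",f["pixels"][:,:,::-1])
f=bot.grab_frame("scene"); crop(f,60,60,350,220,2.2,"pics/s14.png")
t=bot.grab_frame("top"); crop(t,270,110,135,130,5,"pics/t14.png")
inc((.4854,.2753,.205,75))
E
```

```text
clk 26.05 pos [0.485  0.2751 0.3272] rpy [-1.7994e+02  4.0000e-02  7.5030e+01] F [ 0.  -0.4  0.5] w 0.0515
xyz cm [ 0.04  0.05 12.22] w deg [-0.06  0.04  0.03]
```

View pics/w14.png

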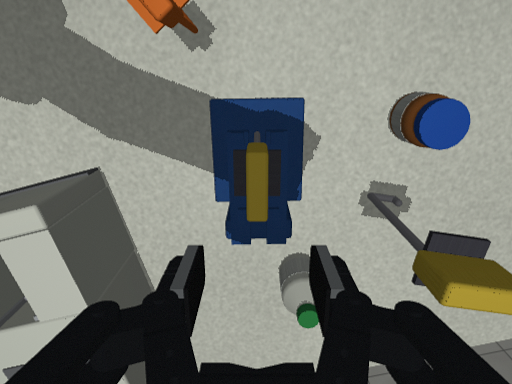

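View pics/s14.png

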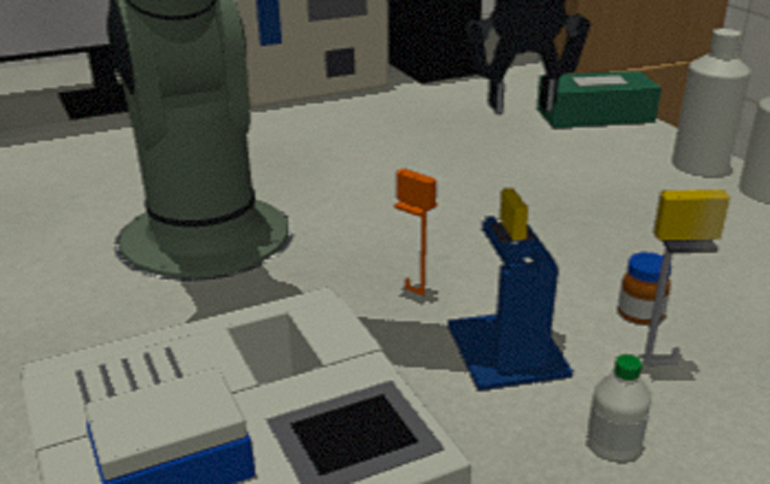

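View pics/t14.png

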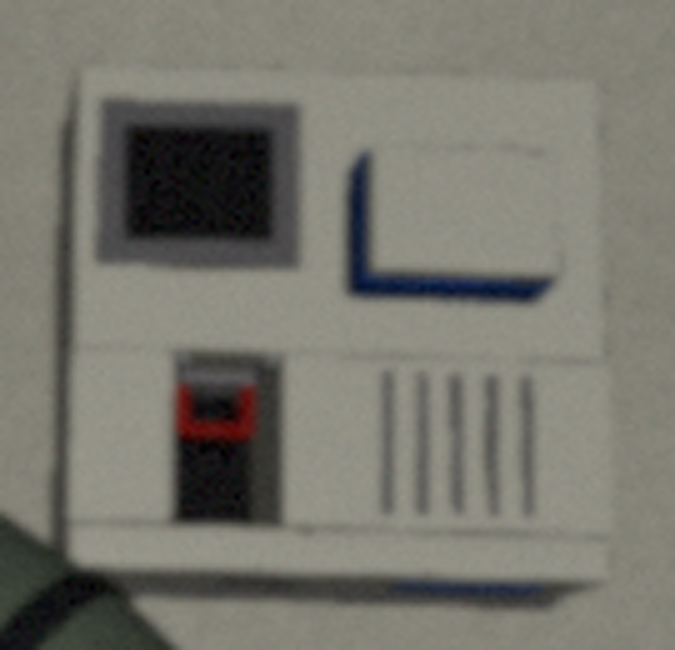

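The hook hangs level between lips and cross piece, the bolt is still up, and the bystanders have not moved. Handing in.

```bash
python3 -c "
from workcell import bot
print(bot.job_done())"
```

```text
the job is handed in; nothing more can be done
None
```

I drew the bolt up to its stop with the stand's yellow hook, held a steady pull on it, and hung the hook back in the fork stand. I handed the job in at about 26 s of the 58 s allowed.

**The pull:** The bolt slid at about 5 N and came firmly against its stop after roughly 28–29 mm of lift from fully down. My hold was not at one value throughout:
- The pull briefly reached about 23 N when the bolt met the stop.
- It stayed near 17 N for about 1 s, then near 13 N for about 1 s.
- It ended at about 14.5 N for 1 s, the closest to what you asked.
- These are read after taking off the hook's weight, and all stay well under 45 N.

**Last checks:**
- **Bolt:** the pictures show the bar still raised after the hook was withdrawn.
- **Hook:** it sits level on the prongs between the lips and the cross piece, at the same height and pose as when I took it.
- **Gripper:** it is open and clear above the stand, touching nothing.
- **Bystanders:** the bottle, jar, tip box and the other two hooks look unmoved.

**Disagreements:** My early estimates of the well's y position differed by about 5 mm between the top and wrist cameras. I settled this with a closer wrist picture before going down. No check failed.

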